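# Hook the cover back onto the bench filter unit

### The job

Close the open bay of the white bench filter unit with the grey cover that has the brass lip: hold the cover tilted with its lip low, hook the lip in under the blue ledge, then swing the cover down until it lies flat in the bay, and let go. Leave the other grey cover, the one without a lip, where it is.

Things in the scene. Friction and masses are not known exactly. Their poses are not given: they have to be found in the camera images.
- filter_unit: White box, fixed, 142x100 mm. Origin: middle of bay at worktop height; x to the blue ledge end, z up. Bay open on top: x -62..62, y -42..42 mm; cover rests on its rim at z 30. Near wall (x -72..-62) and side walls rise to z 46. Blue ledge over x 40..70, full width, underside z 48, top z 54, overhangs the bay 22 mm. Opening from near wall to ledge 102 mm, so the cover goes in only tilted.
- lip_cover: Cover to fit, 0.14 kg, 110 mm long: grey plate 90x70x5 mm, brass lip 60 wide, 4 thick, out 20 mm at +x, flush below. Origin: middle of plate underside; x to lip, z up; plate x -45..45, lip 45..65. Black grip rib on top at x -5, y 0: 14 thick in x, 40 long in y, z 5 to 37 mm. Starts flat on the worktop, lip away from the robot within about 30 degrees.
- plain_cover: The other cover, not to be used: same grey plate 90 x 70 x 5 mm and same black rib, but without the brass lip. Origin and axes as for lip_cover. It lies beside lip_cover, on either side.
- lip_tip (a point): Middle of the front lower edge of lip_cover's brass lip, 65 mm ahead (+x) of lip_cover's origin on its underside.

How it is judged:
On the way:
1. the lip is under the ledge while the cover is still tilted (5 degrees or more) (x of lip_tip in the frame of filter_unit between 0.043 and 0.066 m and y of lip_tip in the frame of filter_unit between -0.02 and 0.02 m and z of lip_tip in the frame of filter_unit between 0.026 and 0.047 m and angle between lip_cover's own z axis and vertical above 0.087 rad), for 0.05 s.
At the end, for the whole second after the job is handed in: lip_cover lies at rest in the bay on its rim (underside within 4 mm of the rim's height, flat within 3.4 degrees, within 12 mm of the bay's middle line and 11 degrees of its direction), with its lip at least 3 mm under the ledge (x of lip_tip in the frame of filter_unit between 0.043 and 0.066 m and y of lip_cover in the frame of filter_unit between -0.012 and 0.012 m and z of lip_cover in the frame of filter_unit between 0.026 and 0.034 m and angle between lip_cover's own z axis and vertical below 0.06 rad and angle between the x axis of lip_cover and the x axis of filter_unit, either way round below 0.2 rad and linear speed of lip_cover below 0.02 m/s); the robot touches nothing.
It fails at once if the cover without a lip is moved more than 30 mm (distance of plain_cover from where it was at the start of the episode above 0.03 m).
It also fails if it takes over 40 s, if anything falls off the work surface, if the arm or the gripper's body presses on something with over 40 N, if the wrist force passes 120 N, or if a joint passes its speed limit or range.

### The arm

A 7-joint arm with a two-finger parallel gripper is mounted at the origin on a cart in front of the work surface, level with it; the furniture and walls round the work are solid. World frame = base frame: x ahead of the robot, y to its left, z up, the work surface at z = 0. Lengths are in m, angles in rad, forces in N, time in s.
With the tool pointing down it reaches from about 0.35 to 0.9 m from the base axis. Payload 19.9 kg.
Tool frame: the origin (TCP) lies midway between the tips of the shut fingers; the grasp point (between the pads) lies 19 mm behind it (pinch_z is the distance from the TCP to the grasp point, in m); z points along the fingers, y is the line along which they close (so a half turn about z gives the same grasp; the last joint's range is limited). The gripper opens to 94 mm and grips with 3 to 60 N. Pads are 16 mm wide; open, the fingers measure 119 mm over their backs; the gripper's body (75 mm by 177 mm) begins 78 mm behind the grasp point.
Start: joints at [-1.387, 0.417, -0.01, 1.614, 0.005, 1.111, -0.053], TCP at [0.14, 0.609, 0.168] pointing down, gripper open.
Joint ranges: [-2.81, 2.81], [-0.39, 2.02], [-1.27, 1.25], [0.06, 2.57], [-1.19, 4.33], [0.19, 2], [-2.82, 2.82]. Speed limits (rad/s): [1.89, 1.89, 2.39, 2.39, 3.01, 3.01, 3.01].

### API

Orientations are given as a unit quaternion [w, x, y, z].
In Python, from workcell import get_state, grab_frame, camera_model, sign_off, pinch_z gives the robot as it stands.
- The arm moves only by the shell command python3 -m creep 'ROWS' [OPENING] [FORCE]. ROWS is text: rows parted by semicolons, each of 6 numbers parted by spaces: the shift along the tool's x, y, z in cm, then the turn, a rotation vector about the tool's x, y, z in degrees. In form: tx ty tz ax ay az; .... A call has 1 to 20 rows; each row shifts and turns the commanded pose from where the row before left it, along the tool's axes as they then stand; what a row does not reach is not made up. A row lasts 1/12 s, in which the tool goes at most 41.7 mm and 7.16 degrees, less where a joint would pass 70% of its speed; a pose out of reach is approached as far as the arm can. A call is refused whole if a number of a shift passes 4.17 or a number of a turn 7.16, either way. A call with a gripper value outside its range is refused whole. OPENING is the opening, from -1 (shut) to 1 (fully open), set as the call begins (- or left out, the last holds). The fingers move at their own pace and stop on an object; FORCE is the grip in N (left out, the last holds). Time passes only in rows, so rows that do not move let the fingers close. It gives the time, the measured TCP pose, the force, the opening and the grip force at its end, in the units of the state.
- get_state(): the state, without advancing time (a new reading comes with each control period).
- grab_frame(name): name is "side" or "top" or "wrist"; returns (picture, depth): 384x512x3 uint8, blue, green, red; 384x512 float32, m along the optical axis (not along the pixel's ray), 0 where there is no reading.
- camera_model(name): a dict with "intrinsics" (3x3 intrinsics, pixels), "dist" ([k1, k2, p1, p2, k3] as OpenCV has them; the pictures are not rectified), "rvec" (rotation vector, rad) and "tvec" (3), from world to camera coordinates, as OpenCV has them. Camera axes: x right, y down, z forward; pixel columns grow to the right and rows downward; lengths in m; the calibration is good to about 2 mm. A picture is of the moment at which its call begins: read the wrist's pose just before it. camera_model takes no time and is no camera call; for the wrist camera it gives the pose at the moment of the call.
- sign_off(): hands the job in; it is judged then, once.
The state is a dict: "time_s": time; "joints": joint angles; "dq": joint speeds; "joint_torque": joint torques, N m; "ee_pos": TCP position; "eef_rot": TCP orientation; "wrist_force": force on the tool from outside, world axes, zero at the start; "wrist_torque": the same for the moment, N m; "gripper_width": opening from 0.0 (shut) to 1.0 (fully open); "gripper_force": force on a finger pad.
Only numpy, scipy, OpenCV 4.12 (cv2) and the standard library are available. Lean on these libraries where they do the work, as an engineer would, in place of code of your own. Each camera call takes 0.05 s, during which the arm holds its last target. There are 200 camera calls.

## Working session

There is one attempt and no reset: what is moved stays moved. The work goes in short steps, Python scripts to look and compute and a shell command to move; the robot and the scene stay as the last step left them, time stands still between calls to the robot, and variables do not carry over. Pictures are saved under pics/ and viewed, at most 13 in all, crops included, and the job is handed in when it is done.

```bash
mkdir -p pics; ls; python3 - <<'E'
from workcell import *
import cv2
print(get_state(), pinch_z)
a=grab_frame("top")[0];b=grab_frame("side")[0]
cv2.imwrite("pics/top0.png",a);cv2.imwrite("pics/side0.png",b)
E
```

```text
pics
{'time_s': 0.0, 'joints': array([-1.38652281,  0.41794192, -0.01028993,  1.61415213,  0.0047026 ,
        1.11068226, -0.05306854]), 'dq': array([-3.50941436e-04,  5.93714408e-05,  1.00820125e-03,  2.07486634e-03,
        1.20050329e-03, -1.92687438e-03,  1.74689163e-03]), 'joint_torque': array([ 1.07513919e-03, -8.51270127e+01,  6.39172476e-01, -4.25984967e+01,
       -4.89228358e-02,  1.88885402e-02,  1.42368754e-04]), 'ee_pos': array([0.13984632, 0.60874039, 0.16765464]), 'eef_rot': array([-1.73692145e-05,  1.12682495e-01,  9.93630877e-01, -5.79838077e-04]), 'wrist_force': array([ 0.06008494, -0.07697115, -0.30437552]), 'wrist_torque': array([-0.04010238, -0.0645234 ,  0.07438485]), 'gripper_force': 0.0, 'gripper_width': 1.0019232987319278} 0.0188
```

View pics/top0.png

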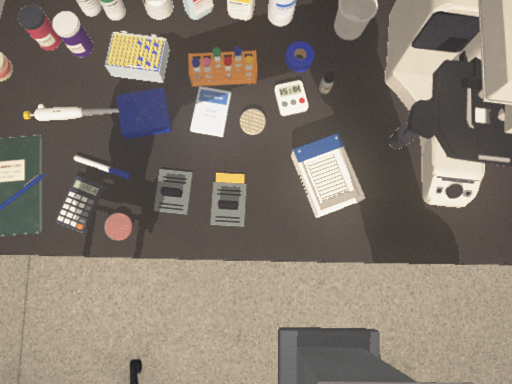

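View pics/side0.png

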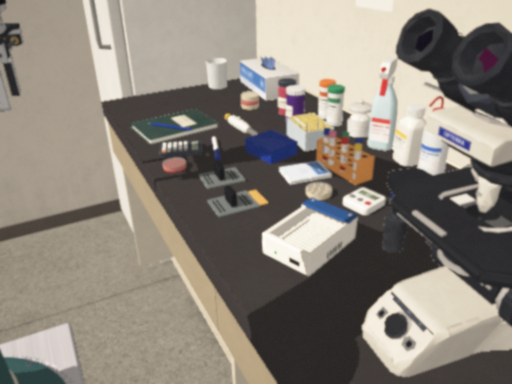

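The top view shows the lip cover at about (228,200), brass lip at (230,178), with the plain cover to its left at (173,190). The filter unit is at (327,175), its blue ledge at (318,147) pointing up-left.

```bash
cat > h.py <<'E'
from workcell import *
import numpy as np, cv2
from scipy.spatial.transform import Rotation as R
def ray(c,px):
    m=camera_model(c) if isinstance(c,str) else c
    p=cv2.undistortPoints(np.float64(px).reshape(-1,1,2),m["intrinsics"],np.float64(m["dist"]))[:,0]
    Rm=cv2.Rodrigues(np.float64(m["rvec"]))[0]
    return -Rm.T@np.ravel(m["tvec"]), np.c_[p,np.ones(len(p))]@Rm
def onz(c,px,z):
    o,d=ray(c,px); return o+d*((z-o[2])/d[:,2])[:,None]
def mask(im,name):
    h=cv2.cvtColor(im,cv2.COLOR_BGR2HSV)
    lo,hi={"brass":((15,120,120),(32,255,255)),"blue":((100,150,60),(115,255,255)),"white":((0,0,150),(180,70,255)),"grey":((0,0,60),(180,60,145)),"black":((0,0,0),(180,255,45))}[name]
    return cv2.inRange(h,lo,hi)
def rects(im,name,roi,amin=60):
    x0,y0,x1,y1=roi; m=mask(im,name); z=np.zeros_like(m); z[y0:y1,x0:x1]=m[y0:y1,x0:x1]
    cs=[c for c in cv2.findContours(z,cv2.RETR_EXTERNAL,cv2.CHAIN_APPROX_NONE)[0] if cv2.contourArea(c)>amin]
    return [cv2.boxPoints(cv2.minAreaRect(c)) for c in sorted(cs,key=cv2.contourArea)[::-1]]
E
python3 - <<'E'
from h import *
np.set_printoptions(precision=4,suppress=True)
im,d=grab_frame("top")
for n,roi,z in [("brass",(205,165,255,190),.004),("grey",(200,170,255,235),.005),("grey",(145,160,198,220),.005),("blue",(285,130,350,165),.054),("white",(285,130,370,220),.046)]:
    for b in rects(im,n,roi)[:2]:
        w=onz("top",b,z); print(n,w[:,:2].round(4).tolist(),w[:,:2].mean(0),np.linalg.norm(np.diff(w,axis=0),axis=1))
print(d[147,318],d[200,240],d[100,50],ray("top",[[256,192]])[0])
cv2.imwrite("pics/crop.png",cv2.resize(im[125:240,140:375],None,fx=3.3,fy=3.3,interpolation=cv2.INTER_CUBIC))
w=grab_frame("wrist")[0];cv2.imwrite("pics/w0.png",w)
m=camera_model("wrist");s=get_state();q=s["eef_rot"];T=R.from_quat(np.roll(q,-1))
print(T.as_matrix()); o,dd=ray("wrist",[[256,192]]);print(T.inv().apply(o-s["ee_pos"]),T.inv().apply(dd))
E
```

```text
brass [[0.5479, 0.3746], [0.5684, 0.3743], [0.5665, 0.3149], [0.5461, 0.3155]] [0.5572 0.3448] [0.0205 0.0594 0.0204]
grey [[0.5717, 0.4079], [0.5739, 0.2951], [0.4403, 0.293], [0.4381, 0.4029]] [0.506  0.3497] [0.1128 0.1336 0.1099]
grey [[0.591, 0.5245], [0.5931, 0.415], [0.4686, 0.4101], [0.4664, 0.517]] [0.5298 0.4667] [0.1095 0.1245 0.1069]
white [[0.603, 0.2275], [0.6475, 0.1263], [0.5104, 0.0753], [0.4685, 0.1742]] [0.5573 0.1508] [0.1106 0.1464 0.1075]
0.8586046 0.8897439 0.93686104 [0.3632 0.316  0.884 ]
[[-0.9746  0.2239 -0.0001]
 [ 0.2239  0.9746 -0.0008]
 [-0.0001 -0.0008 -1.    ]]
[ 0.083   0.0009 -0.217 ] [[-0.2823  0.0104  0.9593]]
```

View pics/crop.png

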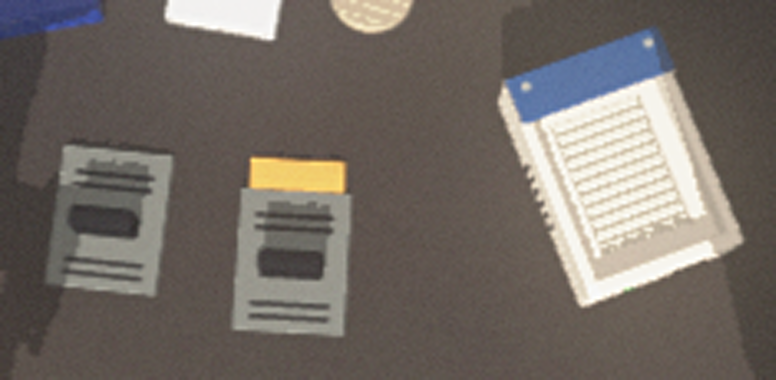

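Crop shows the lip cover (plate corners near crop (241,187),(351,195),(344,336),(232,329), rib (291,263)) and the unit with blue ledge corners (505,80),(658,29),(674,70),(526,122), near wall corners (583,306),(742,241). I'll project these onto their heights.

```bash
cat >> h.py <<'E'
def toolgoal(p,yaw,tilt=0):
    "shift cm / rotvec deg in present tool axes to pose: TCP p, tool y along yaw (deg), tilt = lean (deg) lip low"
    s=get_state(); T=R.from_quat(np.roll(s["eef_rot"],-1)); c,n=np.cos(np.radians(yaw)),np.sin(np.radians(yaw))
    Y=np.array([c,n,0]); Z=np.array([0,0,-1.]); G=R.from_matrix(np.c_[np.cross(Y,Z),Y,Z])
    G=R.from_rotvec(np.radians(tilt)*np.array([-n,c,0]))*G
    print("shift cm",(T.inv().apply(np.array(p)-s["ee_pos"])*100).round(2),"rot deg",np.degrees((T.inv()*G).as_rotvec()).round(2),"tcp",s["ee_pos"].round(4))
E
python3 - <<'E'
from h import *
f=lambda l,z:onz("top",np.array(l)/3.3+[140,125],z)[:,:2]
an=lambda v:np.degrees(np.arctan2(v[1],v[0]))
p=f([(241,187),(351,195),(344,336),(232,329)],.005)
print(p.round(4).tolist(),p.mean(0),an(p[0]-p[3]),an(p[1]-p[2]),an(p[0]-p[1])-90)
print("rib",f([(291,263)],.037))
b=f([(505,80),(658,29),(674,70),(526,122)],.054);n=f([(583,306),(742,241)],.046)
print(b.round(4).tolist(),"yaw",an(b[0]-b[1])-90,an(n[0]-n[1])-90, an(b[0]-n[0]),an(b[1]-n[1]))
fm=b[:2].mean(0);nm=n.mean(0);print(fm,nm,np.linalg.norm(fm-nm),fm+(nm-fm)*70/142)
toolgoal([.50,.347,.16],-3)
E
```

```text
[[0.5473, 0.3798], [0.5436, 0.3105], [0.4546, 0.3132], [0.4575, 0.3825]] [0.50074543 0.34649159] -1.7192412280914242 -1.7239134990722753 -3.087217221785579
rib [[0.49459243 0.34594748]]
[[0.6062, 0.2192], [0.6405, 0.1258], [0.6148, 0.1167], [0.5804, 0.2066]] yaw 20.153686081181945 23.142799083389818 19.176031570657113 21.0825187659744
[0.62336625 0.17249418] [0.49141652 0.12417918] 0.14051715288890598 [0.5583206  0.14867693]
shift cm [-40.96 -17.46   0.8 ] rot deg [-3.000e-02  4.000e-02  8.006e+01] tcp [0.1399 0.6089 0.1679]
```

```bash
python3 -m creep '-3.4 -1.45 0 0 0 0;-3.4 -1.45 0 0 0 0;-3.4 -1.45 0 0 0 0;-3.4 -1.45 0 0 0 0;-3.4 -1.45 0 0 0 0;-3.4 -1.45 0 0 0 0;-3.4 -1.45 0 0 0 0;-3.4 -1.45 0 0 0 0;-3.4 -1.45 0 0 0 0;-3.4 -1.45 0 0 0 0;-3.4 -1.45 0 0 0 0;-3.4 -1.45 0 0 0 0;0 0 0 0 0 6;0 0 0 0 0 6;0 0 0 0 0 6;0 0 0 0 0 6;0 0 0 0 0 6;0 0 0 0 0 6;0 0 0 0 0 6;0 0 0 0 0 6'
python3 -m creep '0 0 0 0 0 6;0 0 0 0 0 6;0 0 0 0 0 6;0 0 0 0 0 6;0 0 0 0 0 6;0 0 0 0 0 0;0 0 0 0 0 0' 0.4 40
python3 - <<'E'
from h import *
toolgoal([.4957,.3465,.10],-2)
cv2.imwrite("pics/w1.png",grab_frame("wrist")[0])
E
```

```text
time_s: 1.87
ee_pos: [0.4985, 0.3481, 0.1681]
eef_rot: [-0.0, 0.509, 0.861, -0.0]
wrist_force: [0.0, -0.3, -0.4]
gripper_width: 1.001
gripper_force: 0.0
time_s: 2.45
ee_pos: [0.4984, 0.3483, 0.1681]
eef_rot: [0.0, 0.712, 0.703, -0.0]
wrist_force: [0.2, 0.2, -0.4]
gripper_width: 0.699
gripper_force: 0.0
shift cm [-0.18 -0.27  6.81] rot deg [-0.01  0.02  1.27] tcp [0.4984 0.3483 0.1681]
```

View pics/w1.png

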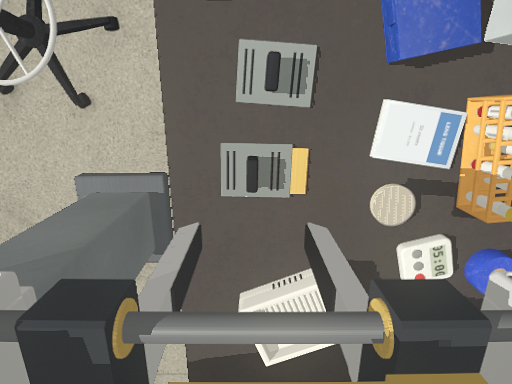

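The wrist view shows the lip cover at (262,170), brass lip at (300,171), rib at (252,174). The fingers straddle the rib's column, as intended.

```bash
python3 - <<'E'
from h import *
im=cv2.imread("pics/w1.png")
an=lambda v:np.degrees(np.arctan2(v[1],v[0]))
for n,roi,z in [("brass",(280,135,315,205),.004),("black",(235,145,270,200),.037),("grey",(212,135,300,205),.005)]:
    for b in rects(im,n,roi)[:1]:
        w=onz("wrist",b,z)[:,:2]; print(n,b.round().tolist(),w.round(4).tolist(),w.mean(0))
p=onz("wrist",[(222,144),(293,144),(290,198),(221,197)],.005); print(p.round(4).tolist(),p.mean(0),an(p[1]-p[0]),an(p[2]-p[3]))
E
```

```text
brass [[290.0, 193.0], [293.0, 147.0], [308.0, 148.0], [306.0, 194.0]] [[0.5459, 0.3169], [0.5477, 0.3767], [0.5677, 0.3753], [0.5667, 0.3154]] [0.55702084 0.34607459]
grey [[212.0, 135.0], [299.0, 135.0], [299.0, 204.0], [212.0, 204.0]] [[0.4479, 0.3929], [0.5552, 0.3918], [0.5581, 0.3019], [0.4436, 0.3031]] [0.50122466 0.34742237]
[[0.4598, 0.3817, 0.005], [0.5481, 0.3807, 0.005], [0.5461, 0.3103, 0.005], [0.4559, 0.3126, 0.005]] [0.50247154 0.34635009 0.005     ] -0.594020596391187 -1.4621938979671614
```

```bash
python3 -m creep '-0.15 -0.2 2 0 0 1.2;0 0 2 0 0 0;0 0 2 0 0 0;0 0 2 0 0 0;0 0 2 0 0 0;0 0 2 0 0 0;0 0 2 0 0 0;0 0 1 0 0 0;0 0 0.8 0 0 0;0 0 0 0 0 0;0 0 0 0 0 0'
python3 -m creep '0 0 0 0 0 0;0 0 0 0 0 0;0 0 0 0 0 0;0 0 0 0 0 0;0 0 0 0 0 0;0 0 0 0 0 0;0 0 0 0 0 0;0 0 0 0 0 0' -1 40
python3 -m creep '0 0 -1 0 0 0;0 0 -1.5 0 0 0;0 0 -2 0 0 0;0 0 -2 0 0 0;0 0 -2 0 0 0;0 0 -2 0 0 0;0 0 -2 0 0 0;0 0 -1.5 0 0 0;0 0 0 0 0 0;0 0 0 0 0 0;0 0 0 0 0 0'
python3 - <<'E'
from h import *
cv2.imwrite("pics/s2.png",grab_frame("side")[0]);cv2.imwrite("pics/w2.png",grab_frame("wrist")[0])
toolgoal([.50,.347,.14],-1.7)
E
```

```text
time_s: 3.42
ee_pos: [0.4969, 0.3468, 0.0108]
eef_rot: [0.0, 0.72, 0.694, 0.0]
wrist_force: [0.1, 0.4, 0.4]
gripper_width: 0.7
gripper_force: 0.0
time_s: 4.08
ee_pos: [0.4966, 0.3467, 0.0103]
eef_rot: [0.0, 0.72, 0.694, -0.0]
wrist_force: [0.2, -0.2, -0.2]
gripper_width: 0.169
gripper_force: 0.0
time_s: 5.0
ee_pos: [0.4962, 0.3465, 0.1498]
eef_rot: [-0.0, 0.72, 0.694, -0.0]
wrist_force: [0.1, 0.4, 0.4]
gripper_width: 0.004
gripper_force: 0.0
shift cm [0.08 0.39 0.94] rot deg [-0.06  0.06 -0.44] tcp [0.4961 0.3464 0.1494]
```

View pics/w2.png

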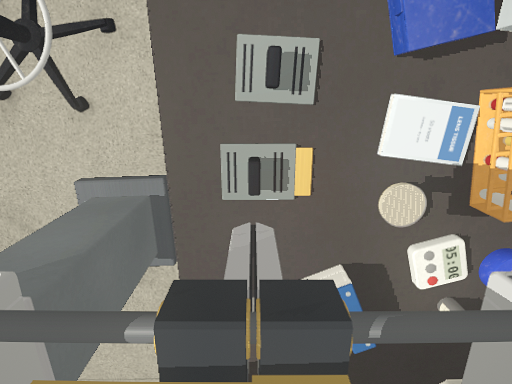

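The fingers had not finished closing (0.169 and the rib is ~0.15 wide), so I lifted empty; the cover lies unmoved at (262,172). Opening and repeating with longer closing.

```bash
python3 -m creep '0 0 0 0 0 0;0 0 0 0 0 0;0 0 0 0 0 0;0 0 2 0 0 0;0 0 2 0 0 0;0 0 2 0 0 0;0 0 2 0 0 0;0 0 2 0 0 0;0 0 2 0 0 0;0 0 1.2 0 0 0;0 0 0.8 0 0 0;0 0 0 0 0 0;0 0 0 0 0 0' 0 40
python3 -m creep '0 0 0 0 0 0;0 0 0 0 0 0;0 0 0 0 0 0;0 0 0 0 0 0;0 0 0 0 0 0;0 0 0 0 0 0;0 0 0 0 0 0;0 0 0 0 0 0;0 0 0 0 0 0;0 0 0 0 0 0' -1 40
```

```text
time_s: 6.18
ee_pos: [0.4969, 0.3467, 0.0106]
eef_rot: [0.0, 0.72, 0.694, 0.0]
wrist_force: [0.9, 0.1, -0.1]
gripper_width: 0.501
gripper_force: 0.0
time_s: 7.02
ee_pos: [0.4966, 0.3467, 0.0102]
eef_rot: [0.0, 0.72, 0.694, -0.0]
wrist_force: [-0.6, 0.3, -0.1]
gripper_width: 0.006
gripper_force: 0.0
```

```bash
python3 - <<'E'
from h import *
m=camera_model("wrist");im=grab_frame("wrist")[0];s=get_state()
p=cv2.projectPoints(s["ee_pos"].reshape(1,3),m["rvec"],m["tvec"],m["intrinsics"],np.float64(m["dist"]))[0];print(p)
cv2.circle(im,tuple(int(v) for v in p.ravel()),4,(0,0,255),1)
t=grab_frame("top")[0][140:240,150:300]
cv2.imwrite("pics/w3.png",np.hstack([im,cv2.resize(t,(288,192)).repeat(1,0) if 0 else np.pad(cv2.resize(t,(288,192)),((0,192),(0,0),(0,0)))]))
E
```

```text
[[[253.59485697 216.01846607]]]
```

View pics/w3.png

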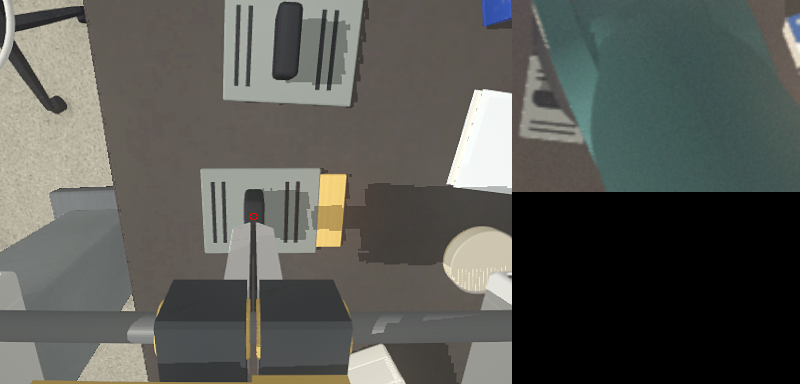

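The wrist view shows the fingertips at (253,222) shut over the rib (254,205), TCP mark at (254,216). I'll check the heights by depth.

```bash
python3 - <<'E'
from h import *
np.set_printoptions(precision=4,suppress=True)
im,d=grab_frame("wrist");s=get_state();print(s["ee_pos"],s["gripper_width"])
for n,px in [("table",(160,200)),("plate",(215,240)),("plate",(305,200)),("brass",(332,210)),("ribtop",(254,194)),("rib",(254,202)),("rib",(254,210)),("rib",(254,217)),("tipL",(245,228)),("tipL",(248,226)),("tipR",(262,228)),("fing",(240,260)),("plain rib",(285,40))]:
    o,r=ray("wrist",[px]); z=d[px[1],px[0]]
    print(n,z,o+r[0]*z)
im2,d2=grab_frame("top")
E
```

```text
[0.4966 0.3467 0.0102] 0.00846157800870302
table 0.2386374 [0.4236 0.3588 0.0003]
plate 0.24155463 [0.4653 0.326  0.0064]
plate 0.23382986 [0.5364 0.3563 0.0047]
brass 0.2365075 [0.5576 0.3472 0.0044]
ribtop 0.0 [0.4991 0.4299 0.2273]
rib 0.2019644 [0.4975 0.3662 0.0355]
rib 0.2015253 [0.4973 0.3613 0.0374]
rib 0.20198938 [0.4972 0.3567 0.0382]
tipL 0.18170665 [0.4918 0.358  0.0591]
tipL 0.18665415 [0.4935 0.3571 0.0541]
tipR 0.183643 [0.5019 0.3568 0.0573]
fing 0.14718372 [0.4902 0.3569 0.0954]
plain rib 0.17230737 [0.5185 0.4632 0.0377]
```

```bash
python3 - <<'E'
from h import *
a=cv2.imread("pics/w3.png")[170:290,200:320];s=grab_frame("side")[0][150:250,170:290]
cv2.imwrite("pics/z4.png",np.hstack([cv2.resize(a,(400,400),interpolation=2),cv2.resize(s,(400,400),interpolation=2)]))
E
```

```text
(no output)
```

View pics/z4.png

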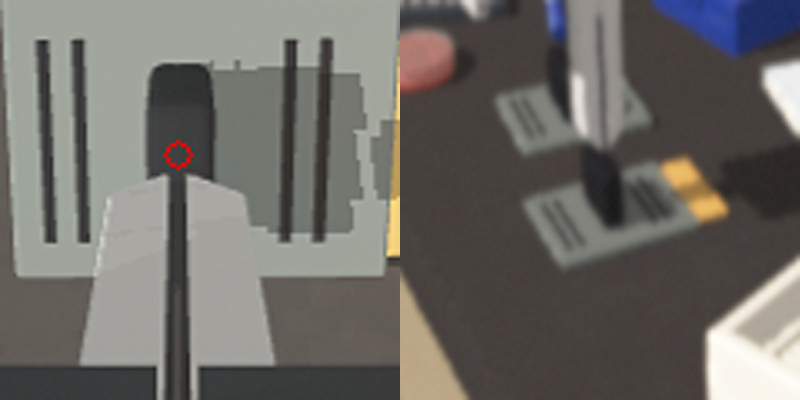

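The zoom shows the shut fingertips (left panel ~(178,180)) lying above the rib top. By depth they are at z ≈ 0.05 while the reported TCP is 0.010. So the real tips end about 40 mm short of the reported TCP. I'll open, go down 3 cm more and check.

```bash
python3 -m creep '0 0 0 0 0 0;0 0 0 0 0 0;0 0 0 0 0 0;0 0 0 0 0 0;0 0 0 0 0 0;0 0 0 0 0 0;0 0 0.6 0 0 0;0 0 0.6 0 0 0;0 0 0.6 0 0 0;0 0 0.6 0 0 0;0 0 0.6 0 0 0;0 0 0 0 0 0' 0 40
python3 - <<'E'
from h import *
im,d=grab_frame("wrist");s=get_state();print(s["ee_pos"],s["wrist_force"])
cv2.imwrite("pics/w5.png",im)
m=camera_model("wrist")
for v in range(205,262,6):
    r=[]
    for u in range(190,330,4):
        o,k=ray(m,[(u,v)]);P=o+k[0]*d[v,u];r.append(int(P[2]*1000) if d[v,u]>0 else -9)
    print(v,*r)
E
```

```text
time_s: 8.27
ee_pos: [0.4959, 0.3462, -0.0213]
eef_rot: [-0.0, 0.72, 0.694, -0.001]
wrist_force: [0.2, -0.4, -0.5]
gripper_width: 0.498
gripper_force: 0.0
[ 0.49619661  0.34632369 -0.02059944] [0.0316115  0.4522694  0.24514688]
205 1 1 6 6 6 6 5 5 5 5 7 6 6 5 14 16 16 16 16 7 6 6 8 7 5 6 6 6 6 6 6 6 6 6 6
211 0 1 6 6 6 6 5 6 5 5 6 5 6 6 27 27 27 27 26 7 6 5 5 5 6 7 7 6 6 5 7 6 7 5 7
217 1 2 6 6 7 6 5 7 7 7 5 7 6 6 34 37 36 36 35 31 6 6 6 5 7 6 6 6 6 6 6 6 7 6 7
223 1 1 5 7 6 18 6 7 6 6 6 5 5 7 38 37 38 38 37 36 6 6 6 7 6 7 18 5 6 6 5 6 6 6 6
229 0 27 28 27 28 29 24 6 7 6 7 6 5 6 37 37 37 38 37 36 7 6 6 4 7 19 26 28 28 28 28 6 6 7 6
235 0 37 36 36 35 33 25 6 6 6 5 7 7 7 37 38 38 37 38 36 5 6 5 6 6 21 33 36 35 36 37 36 5 5 5
241 45 43 45 44 45 40 25 5 6 5 6 6 6 7 38 37 38 38 38 36 6 7 6 7 7 21 38 43 43 45 44 43 6 6 7
247 51 52 51 50 47 43 28 6 6 6 6 8 6 6 38 38 38 38 37 35 6 5 6 6 5 22 39 47 51 51 51 51 51 6 6
253 57 58 59 58 55 43 28 7 7 6 6 6 6 5 38 37 38 38 36 35 5 6 5 7 6 6 41 54 57 59 57 57 58 58 5
259 64 64 64 62 58 45 7 6 6 6 8 7 7 6 38 37 38 38 38 35 6 6 5 6 5 6 41 55 62 65 64 64 64 63 63
```

View pics/w5.png

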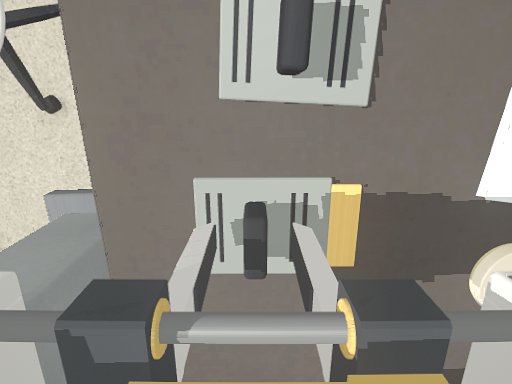

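The view shows the rib (255,240) centred between the pads (215 and 292). The tips are at z ≈ 0.019 by depth, so I go down 0.9 cm more and close.

```bash
python3 -m creep '0 0 0.5 0 0 0;0 0 0.4 0 0 0;0 0 0 0 0 0;0 0 0 0 0 0'
python3 -m creep '0 0 0 0 0 0;0 0 0 0 0 0;0 0 0 0 0 0;0 0 0 0 0 0;0 0 0 0 0 0;0 0 0 0 0 0;0 0 0 0 0 0;0 0 0 0 0 0' -1 45
```

```text
time_s: 8.65
ee_pos: [0.4965, 0.3466, -0.0289]
eef_rot: [0.0, 0.72, 0.694, -0.0]
wrist_force: [-0.6, -0.3, 1.2]
gripper_width: 0.497
gripper_force: 0.0
time_s: 9.32
ee_pos: [0.4966, 0.3467, -0.0287]
eef_rot: [0.0, 0.72, 0.694, 0.0]
wrist_force: [-0.2, 0.4, 1.1]
gripper_width: 0.145
gripper_force: 45.0
```

```bash
cat >> h.py <<'E'
UO=np.array([.5583,.1487,0]);UY=20.2
def tipgoal(X,Z,tilt,Y=0):
    "tool move that puts lip_tip at X,Y,Z (unit frame) with tilt deg"
    t=R.from_euler("z",UY,degrees=True); P=UO+t.apply([X,Y,Z])
    cx=t.apply(R.from_euler("y",tilt,degrees=True).apply([1,0,0])); cz=t.apply(R.from_euler("y",tilt,degrees=True).apply([0,0,1]))
    toolgoal(P-.070*cx-.0287*cz,UY,tilt)
def tipnow():
    s=get_state();T=R.from_quat(np.roll(s["eef_rot"],-1));t=R.from_euler("z",-UY,degrees=True)
    print("tip in unit mm",(t.apply(s["ee_pos"]+T.apply([0,.07,-.0287])-UO)*1e3).round(1),"cover x",t.apply(T.apply([0,1,0])).round(3),"F",s["wrist_force"].round(1),s["gripper_width"],round(s["time_s"],2))
E
python3 -m creep '0 0 -1 0 0 0;0 0 -1 0 0 0;0 0 -2 0 0 0;0 0 -2 0 0 0;0 0 -2 0 0 0;0 0 -2 0 0 0;0 0 -2 0 0 0;0 0 -2 0 0 0;0 0 0 0 0 0;0 0 0 0 0 0'
python3 - <<'E'
from h import *
tipnow();tipgoal(.025,.11,0)
E
```

```text
time_s: 10.15
ee_pos: [0.4971, 0.3471, 0.1129]
eef_rot: [-0.0, 0.72, 0.694, 0.001]
wrist_force: [0.5, -0.4, -2.3]
gripper_width: 0.146
gripper_force: 45.0
tip in unit mm [ 75.7 180.7 141.8] cover x [ 0.925 -0.38   0.002] F [ 0.5 -0.4 -2.3] 0.1456247787688456 10.15
shift cm [-21.32   2.69   3.13] rot deg [  0.12  -0.08 -22.34] tcp [0.4971 0.3471 0.1129]
```

```bash
python3 -m creep '-1 0 0 0 0 0;-2.1 0.3 0 0 0 0;-2.3 0.3 0 0 0 0;-2.3 0.3 0 0 0 0;-2.3 0.3 0 0 0 0;-2.3 0.3 0 0 0 0;-2.3 0.3 0 0 0 0;-2.3 0.3 0 0 0 0;-2.3 0.3 0 0 0 0;-2.1 0.3 0 0 0 0;0 0 0 0 0 -4;0 0 0 0 0 -5;0 0 0 0 0 -5;0 0 0 0 0 -5;0 0 0 0 0 -3.3;0 0 0 0 0 0;0 0 0 0 0 0'
python3 - <<'E'
from h import *
tipnow();tipgoal(.025,.11,0)
w=grab_frame("wrist")[0];s=grab_frame("side")[0]
cv2.imwrite("pics/w6.png",w);cv2.imwrite("pics/s6.png",s)
cv2.imwrite("pics/c6.png",np.hstack([cv2.resize(w,(400,300)),cv2.resize(s,(400,300))]))
E
```

```text
time_s: 11.57
ee_pos: [0.515, 0.1321, 0.1107]
eef_rot: [-0.0, 0.573, 0.819, -0.001]
wrist_force: [-0.6, 0.6, -0.8]
gripper_width: 0.148
gripper_force: 45.0
tip in unit mm [ 23.7  -0.9 139.3] cover x [ 1.    -0.003 -0.001] F [-0.6  0.6 -0.8] 0.14823865408464557 11.57
shift cm [0.06 0.14 2.94] rot deg [-0.07  0.01 -0.19] tcp [0.515  0.1321 0.1107]
```

View pics/c6.png

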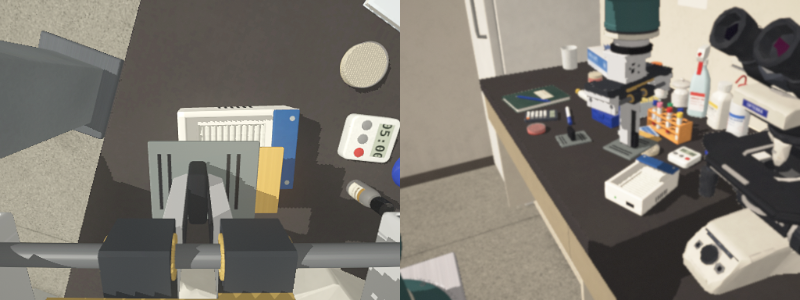

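The wrist view shows the held cover with brass lip (270,180) over the unit. The ledge is at (286,145) in crop pixels (×1.28 for the full picture), and the unit's near corner is at (179,111). Measuring the unit and the held cover from this close view.

```bash
python3 - <<'E'
from h import *
np.set_printoptions(precision=4,suppress=True)
im=cv2.imread("pics/w6.png"); m=camera_model("wrist")
U=lambda P:(R.from_euler("z",-UY,degrees=True).apply(P-UO)*1e3).round(1)
h=cv2.cvtColor(im,cv2.COLOR_BGR2HSV);print("blue hsv",h[160,368],"white",h[150,240])
mk=cv2.inRange(h,(95,100,60),(125,255,255)); mk[:130]=0;mk[245:]=0;mk[:,:330]=0;mk[:,392:]=0
c=max(cv2.findContours(mk,0,1)[0],key=cv2.contourArea)
pp=cv2.approxPolyDP(c,4,True)[:,0]
for p in pp: print("blue",p,U(onz(m,[p],.054))[0])
mw=cv2.inRange(h,(0,0,140),(180,80,255)); mw[:125]=0;mw[180:]=0;mw[:,:210]=0;mw[:,352:]=0
for u in (235,255,275,340): print("side top",u,U(onz(m,[(u,np.where(mw[:,u])[0][0])],.046))[0])
for v in (145,155,165,175): print("near",v,U(onz(m,[(np.where(mw[v])[0][0],v)],.046))[0])
zb=.0287+get_state()["ee_pos"][2]
for b in rects(im,"brass",(315,180,365,275)): print("brass",b.round(),U(onz(m,b,zb+.004)).tolist())
E
```

```text
blue hsv [106 140 169] white [ 23  20 212]
blue [380 140] [67.7 50.4 54. ]
blue [350 143] [40.9 47.7 54. ]
blue [348 186] [42.5  7.8 54. ]
blue [364 189] [57.8  4.8 54. ]
blue [359 241] [ 58.3 -48.5  54. ]
blue [374 239] [ 73.  -46.4  54. ]
side top 235 [-62.5  51.3  46. ]
side top 255 [-44.2  52.2  46. ]
side top 275 [-25.9  52.2  46. ]
side top 340 [33.6 54.  46. ]
near 145 [-70.   44.9  46. ]
near 155 [-70.3  35.6  46. ]
near 165 [-69.6  26.1  46. ]
near 175 [-69.8  16.5  46. ]
brass [[326. 272.]
 [333. 186.]
 [363. 188.]
 [356. 274.]] [[3.7, -28.6, 143.6], [3.9, 32.5, 143.6], [23.1, 31.0, 143.6], [24.7, -30.6, 143.6]]
```

```bash
cat >> h.py <<'E'
UO=UO+R.from_euler("z",UY,degrees=True).apply([.001,.001,0])
E
python3 - <<'E'
from h import *
tipnow();tipgoal(.026,.075,15);tipgoal(.028,.040,15)
E
```

```text
tip in unit mm [ 23.   -1.6 139.6] cover x [ 1.    -0.003 -0.001] F [ 0.9  0.9 -0.9] 0.14055423947119455 11.67
shift cm [ 0.14 -0.2   4.55] rot deg [ 1.496e+01 -1.000e-02 -1.800e-01] tcp [0.5153 0.1324 0.1109]
shift cm [0.14 0.   8.05] rot deg [ 1.496e+01 -1.000e-02 -1.800e-01] tcp [0.5153 0.1324 0.1109]
```

```bash
python3 -m creep '0.15 -0.2 1 0 0 0;0 0 1.5 0 0 0;0 0 1.5 0 0 0;0 0 0.5 0 0 0;0 0 0 3 0 0;0 0 0 4 0 0;0 0 0 4 0 0;0 0 0 4 0 0;0 0 0 0 0 0;0 0 0 0 0 0;0 0 0 0 0 0'
python3 - <<'E'
from h import *
tipnow();tipgoal(.028,.040,15);tipgoal(.054,.034,15)
w=grab_frame("wrist")[0];s=grab_frame("side")[0]
cv2.imwrite("pics/c7.png",np.hstack([cv2.resize(w,(400,300)),cv2.resize(s[160:310,200:400],(400,300))]))
E
```

```text
time_s: 12.58
ee_pos: [0.5129, 0.1333, 0.066]
eef_rot: [-0.074, 0.568, 0.813, -0.107]
wrist_force: [-0.2, -0.9, -1.2]
gripper_width: 0.142
gripper_force: 45.0
tip in unit mm [26.1  0.1 75.6] cover x [ 0.966 -0.001 -0.258] F [-0.2 -0.9 -1.2] 0.14220484430555116 12.58
shift cm [-0.02  1.1   3.39] rot deg [ 0.03  0.   -0.07] tcp [0.5129 0.1333 0.066 ]
shift cm [-0.02  3.77  3.3 ] rot deg [ 0.03  0.   -0.07] tcp [0.5129 0.1333 0.066 ]
```

View pics/c7.png

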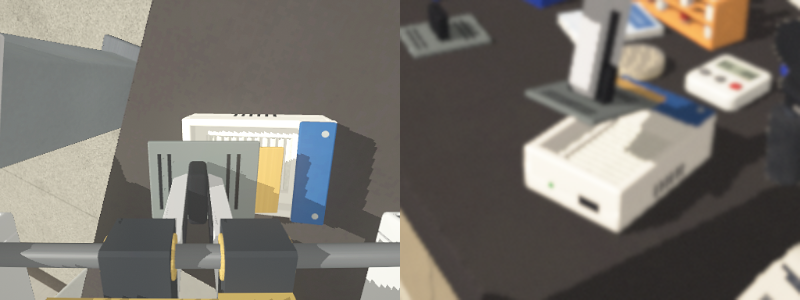

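The cover is tilted lip-low with the brass lip (270,180) just behind the ledge edge (297), and centred sideways. Next I descend, then slide in under the ledge.

```bash
python3 -m creep '0 0.2 0.6 0 0 0;0 0.2 0.7 0 0 0;0 0.2 0.7 0 0 0;0 0.2 0.7 0 0 0;0 0.2 0.6 0 0 0;0 0.1 0.1 0 0 0;0 0 0 0 0 0;0 0 0 0 0 0'
python3 - <<'E'
from h import *
tipnow();tipgoal(.054,.034,15)
E
```

```text
time_s: 13.35
ee_pos: [0.5151, 0.1342, 0.0306]
eef_rot: [-0.075, 0.568, 0.813, -0.107]
wrist_force: [0.3, 0.4, -1.0]
gripper_width: 0.145
gripper_force: 45.0
tip in unit mm [28.5  0.2 40.2] cover x [ 0.966 -0.001 -0.259] F [ 0.3  0.4 -1. ] 0.14535943358573863 13.35
shift cm [-0.03  2.63 -0.06] rot deg [ 0.   -0.   -0.04] tcp [0.5151 0.1342 0.0306]
```

```bash
python3 -m creep '0 0.5 0 0 0 0;0 0.5 0 0 0 0;0 0.5 0 0 0 0;0 0.5 0 0 0 0;0 0.4 0 0 0 0;0 0.2 0 0 0 0;0 0 0 0 0 0;0 0 0 0 0 0;0 0 0 0 0 0'
python3 - <<'E'
from h import *
tipnow();tipgoal(.054,.033,10);tipgoal(.054,.032,5);tipgoal(.054,.031,0)
w=grab_frame("wrist")[0];s=grab_frame("side")[0]
cv2.imwrite("pics/c8.png",np.hstack([cv2.resize(w,(400,300)),cv2.resize(s[160:310,200:400],(400,300))]))
E
```

```text
time_s: 14.1
ee_pos: [0.5384, 0.1428, 0.0239]
eef_rot: [-0.075, 0.568, 0.813, -0.107]
wrist_force: [-0.1, 0.3, -1.1]
gripper_width: 0.145
gripper_force: 45.0
tip in unit mm [53.3  0.2 33.5] cover x [ 0.966 -0.001 -0.259] F [-0.1  0.3 -1.1] 0.1453767754101091 14.1
shift cm [-0.03  0.36  0.63] rot deg [-5.01 -0.   -0.04] tcp [0.5384 0.1428 0.0239]
shift cm [-0.03  0.71  1.3 ] rot deg [-10.01  -0.    -0.04] tcp [0.5384 0.1428 0.0239]
shift cm [-0.03  1.11  1.94] rot deg [-15.01   0.    -0.04] tcp [0.5384 0.1428 0.0239]
```

View pics/c8.png

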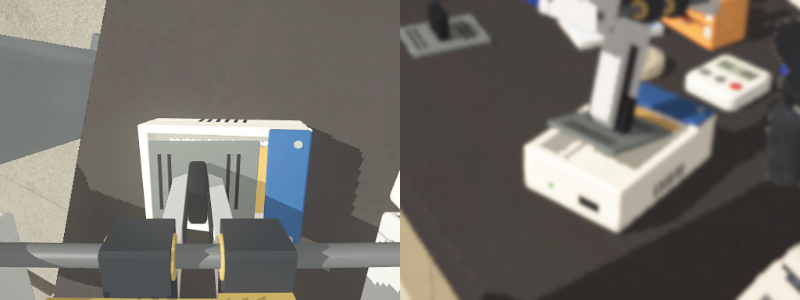

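The lip is hooked: only a thin brass strip (262,180) still shows outside the ledge, and contact force is nil. Swinging down about the tip.

```bash
python3 -m creep '0 0.18 0.32 -2.5 0 0;0 0.18 0.32 -2.5 0 0;0 0.16 0.33 -2.5 0 0;0 0.15 0.33 -2.5 0 0;0 0 0 0 0 0;0 0 0 0 0 0;0 0 0 0 0 0'
python3 - <<'E'
from h import *
tipnow();tipgoal(.054,.031,0)
E
```

```text
time_s: 14.78
ee_pos: [0.5426, 0.1444, 0.0101]
eef_rot: [-0.025, 0.572, 0.819, -0.036]
wrist_force: [1.0, -0.2, -0.8]
gripper_width: 0.146
gripper_force: 45.0
tip in unit mm [55.   0.4 32.6] cover x [ 0.996 -0.    -0.088] F [ 1.  -0.2 -0.8] 0.14594762161126015 14.78
shift cm [-0.04  0.19  0.77] rot deg [-5.04  0.   -0.03] tcp [0.5426 0.1444 0.0101]
```

```bash
python3 -m creep '0 0.1 0.3 -2.5 0 0;0 0.1 0.3 -2.5 0 0;0 0 0.1 0 0 0;0 0 0 0 0 0;0 0 0 0 0 0;0 0 0 0 0 0'
python3 - <<'E'
from h import *
tipnow()
E
```

```text
time_s: 15.28
ee_pos: [0.5443, 0.145, 0.0028]
eef_rot: [-0.0, 0.572, 0.82, -0.0]
wrist_force: [0.8, 0.1, -1.3]
gripper_width: 0.148
gripper_force: 45.0
tip in unit mm [54.6  0.3 31.4] cover x [ 1.    -0.    -0.001] F [ 0.8  0.1 -1.3] 0.14758540789475008 15.28
```

```bash
python3 -m creep '0 0 0.1 0 0 0;0 0 0.05 0 0 0;0 0 0 0 0 0;0 0 0 0 0 0;0 0 0 0 0 0'
```

```text
time_s: 15.7
ee_pos: [0.5442, 0.1449, 0.0013]
eef_rot: [0.0, 0.572, 0.82, 0.0]
wrist_force: [1.8, 0.8, 1.8]
gripper_width: 0.146
gripper_force: 45.0
```

Contact shows (+1.8 N). Release and lift.

```bash
python3 -m creep '0 0 0 0 0 0;0 0 0 0 0 0;0 0 0 0 0 0;0 0 0 0 0 0;0 0 0 0 0 0;0 0 0 0 0 0' -0.15
python3 -m creep '0 0 -0.5 0 0 0;0 0 -1 0 0 0;0 0 -2 0 0 0;0 0 -2 0 0 0;0 0 -2 0 0 0;0 0 -2 0 0 0;0 0 -2 0 0 0;0 0 -1.5 0 0 0;0 0 0 0 0 0;0 0 0 0 0 0;0 0 0 0 0 0;0 0 0 0 0 0'
python3 - <<'E'
from h import *
w,d=grab_frame("wrist");s=grab_frame("side")[0];m=camera_model("wrist")
cv2.imwrite("pics/c9.png",np.hstack([cv2.resize(w,(400,300)),cv2.resize(s[160:310,200:400],(400,300))]))
ms=mask(w,"grey");v,u=np.where((ms>0)&(d>0)); 
o,k=ray(m,np.c_[u,v]); P=R.from_euler("z",-UY,degrees=True).apply(o+k*d[v,u][:,None]-UO)*1e3
q=P[(abs(P[:,0]+10)<44)&(abs(P[:,1])<33)&(abs(P[:,2]-35)<7)]
A=np.c_[q[:,:2],np.ones(len(q))];c=np.linalg.lstsq(A,q[:,2],rcond=None)[0];print(len(q),"slope deg",np.degrees(c[:2]),"z at centre",c@[-10,0,1],"xrange",np.percentile(q[:,0],[1,99]),"y",np.percentile(q[:,1],[1,99]))
E
```

```text
time_s: 16.2
ee_pos: [0.5437, 0.1448, 0.0011]
eef_rot: [-0.0, 0.572, 0.82, -0.0]
wrist_force: [-0.1, -0.8, -0.3]
gripper_width: 0.424
gripper_force: 0.0
time_s: 17.2
ee_pos: [0.5433, 0.1446, 0.1305]
eef_rot: [-0.0, 0.572, 0.82, -0.001]
wrist_force: [0.7, -0.1, -0.5]
gripper_width: 0.424
gripper_force: 0.0
1796 slope deg [-0.14477933  0.18036435] z at centre 35.74972509597107 xrange [-53.73912461  33.118989  ] y [-32.56757349  27.0459465 ]
```

View pics/c9.png

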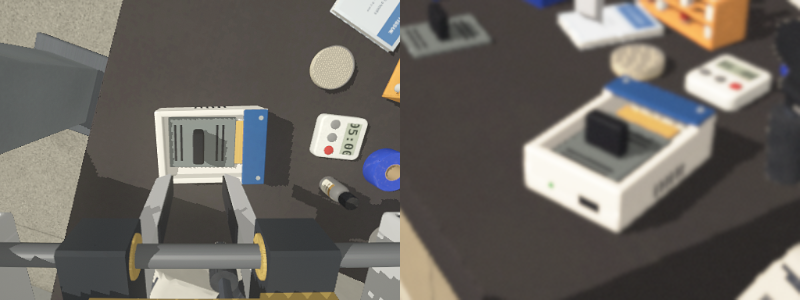

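The picture shows the cover flat in the bay at (200,145) with its lip (239) under the ledge (255). The measured plate top is z 35.7 mm with a slope under 0.2°. The gripper is clear.

```bash
python3 -c "
from workcell import *
print(sign_off())"
```

```text
the job is handed in; nothing more can be done
None
```

The lipped cover lies flat in the bay with its lip under the blue ledge; the gripper has let go and is clear, the plain cover was never touched, and I handed the job in just after 17 s (the verdict was not shown).

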